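Reset the tripped bench breaker

TASK

One of the three breakers on the white box on the lab bench has tripped: its red lever stands about midway and its yellow tab is up. Reset it without forcing it: press the lever gently, by feel, all the way off towards the robot until it comes up against its stop, then throw it fully on, away from the robot, and let go. Leave the other two levers as they are, and do not knock about the things on the bench.

Things in the scene. Friction and masses are not known exactly. Their poses are not given: they have to be found in the camera images.
- breaker_box: white steel breaker box bolted to the bench, 200 mm (x) by 260 mm (y) by 75 mm high; origin at the centre of its underside, +x is the 'on' direction of all three levers (away from the robot, the box may be yawed up to 0.35 rad). Three breakers sit in a row on its top, 80 mm apart along its y, in any order
- tripped_unit: the tripped breaker: black housing 140 (x) by 60 (y) by 12 mm high on top of the box, green bar at its on end (+x), white at its off end; origin at the centre of its underside (75 mm above the bench), axes parallel to the box's. A yellow tab, look only, stands 7 mm above the off end while tripped and sinks almost level when reset
- tripped_pivot (a point): hinge line of the tripped breaker's lever, 8 mm above the housing's underside, in the middle of the housing; the hinge runs along the housing's y
- tripped_tip (a point): middle of the top end of the tripped breaker's smooth red lever, 65 mm from the hinge line; a bar 12 mm thick (x), 22 mm wide (y). About 1 N here moves it; on the way to off the push gets stiffer (about 3 N here in all) and then meets the hard stop. If stopped short of that it will not go on. More than 18 N on the lever damages it
- tripped_lever (a joint): angle of the tripped lever (rad): 0 upright, negative leaning to off (-x, to the robot), positive to on (+x); starts between 0.06 and 0.12. It stays where it is left. An inner latch blocks it at about 0.2 until reset. Hard off stop: somewhere in -0.19 to -0.68, different each time, not visible; the latch resets only in about the last 0.04 before it. On stop at 0.55; on is above 0.45
- live_lever (a joint): angle of the neighbouring breaker's like lever that is on (about 0.5); leave it alone
- spare_lever (a joint): angle of the neighbouring breaker's like lever that is switched off on purpose (about -0.55); leave it alone
- live_unit: the breaker that is on, same shape and origin as the tripped one
- spare_unit: the breaker that is off on purpose, same shape and origin as the tripped one
- timer: blue pocket timer 26 by 60 by 14 mm, lying on the box's top beyond the breakers, at the box's far (+x) edge; origin at the centre of its underside
- amber_a: amber bottle 60 mm across, 120 mm high, origin under its centre
- amber_b: amber bottle 52 mm across, 100 mm high, origin under its centre
- beaker: glass beaker 70 mm across, 90 mm high, origin under its centre
- tip_box: blue open box with compartments 120 by 85 by 50 mm, origin under its centre
- wash_bottle: white wash bottle with a blue spout, 68 mm across, 175 mm high, origin under its centre

How it is judged (in metres and radians):
On the way, in this order (a step that is already met when the one before it is completed fails the run):
1. the tripped lever is pushed to the off side (value of joint tripped_lever below -0.13 rad), for 0.1 s.
2. the lever is thrown fully on (value of joint tripped_lever above 0.45 rad), for 0.1 s.
At the end, for the whole second after the job is handed in: The tripped breaker's lever rests fully on (above 0.45 rad), released; the live lever is still on (above 0.38 rad) and the spare one still off (below -0.42 rad) (value of joint tripped_lever above 0.45 rad and value of joint live_lever above 0.38 rad and value of joint spare_lever below -0.42 rad and velocity of joint tripped_lever between -0.05 and 0.05 rad/s); the robot touches nothing.
It fails at once if the tripped lever is pressed with more than 18 N (contact force between tripped_lever and the fingers above 18 N or contact force between tripped_lever and the arm above 18 N).
It fails at once if a neighbouring lever is moved out of its place (value of joint live_lever below 0.38 rad or value of joint spare_lever above -0.42 rad).
It fails at once if one of the loose things (timer, bottles, beaker, tip box, wash bottle) is shifted by more than 25 mm (distance of any of timer, amber_a, amber_b, beaker, tip_box, wash_bottle from where it was at the start of the episode above 0.025 m).
It also fails if it takes over 51 s, if anything falls off the work surface, if the arm or the gripper's body presses on something with over 40 N, if the wrist force passes 120 N, or if a joint passes its speed limit or range.

ROBOT

A 6-joint arm with a two-finger parallel gripper is mounted at the origin on the work surface. World frame = base frame: x ahead of the robot, y to its left, z up, the work surface at z = 0. Lengths are in mm, angles in degrees, forces in N, time in s.
With the tool pointing down it reaches from about 300 to 875 mm from the base axis. Payload 4.2 kg.
Tool frame: the origin (TCP) lies midway between the tips of the shut fingers; the grasp point (between the pads) lies 19 mm behind it; y points along the fingers, z is the direction in which the jaws open and shut, and the axes are right-handed (so a half turn about y gives the same grasp; the last joint's range is limited). The gripper opens to 85 mm and grips with 20 to 120 N. Pads are 22 mm wide; open, the fingers measure 114 mm over their backs; the gripper's body (76 mm by 85 mm) begins 54 mm behind the grasp point. The pads swing forward as they close: fully open they stand 13 mm farther back than shut.
Start: joints at [75.401, 18.312, 89.639, -0, 72.044, -1.146], TCP at [133.774, 559.237, 231.338] pointing down, gripper open.
Joint ranges: [-177.97, 177.97], [-48.28, 115.42], [12.27, 149.76], [-77.06, 257.06], [2.81, 150.46], [-146.56, 146.56]. Speed limits (degrees/s): [147.25, 147.25, 180, 180, 180, 180].

INTERFACE

Orientations are given as a 3x3 rotation matrix whose columns are the frame's x, y, z axes.
In Python, from rig import bot gives the robot as it stands.
- The arm moves only by the tool step_arm, never from a script. Its argument "targets" is text: rows parted by semicolons, each of 7 numbers parted by spaces: the turn, a rotation vector about the tool's x, y, z in units of 10 degrees (1.0 is 10 degrees), then the shift along the tool's x, y, z in units of 60 mm (1.0 is 60 mm), then the closure, from 0 (fully open) to 1 (shut). A call has 1 to 20 rows; each row is the pose to reach, as a shift and turn from the pose commanded when the call began, along the tool's axes at that moment; what a row does not reach only later rows make up. A row lasts 1/8 s, in which the tool goes at most 62.5 mm and 10.7 degrees, less where a joint would pass 70% of its speed; a pose out of reach is approached as far as the arm can. A call with a gripper value outside its range is refused whole. The fingers move at their own pace and stop on an object; "force" is the grip in N (left out, the last holds). Time passes only in rows, so rows that repeat a pose let the fingers close. It gives the time, the measured TCP pose, the force and the opening at its end, in the units of the state.
- bot.read_state(): the state, without advancing time (a new reading comes with each control period).
- bot.capture(name): name is "scene" or "top"; returns a dict with "color" (384x512x3 uint8, red, green, blue), "range_z" (384x512 float32, mm along the optical axis (not along the pixel's ray), 0 where there is no reading), "K" (3x3 intrinsics, pixels), "origin" and "attitude" of the camera in the world. Camera axes: x right, y down, z forward; pixel columns grow to the right and rows downward; lengths in mm; the calibration is good to about 2 mm. A picture is of the moment at which its call begins.
- bot.close_job(): hands the job in, once; it reports no verdict.
Trained networks look in the newest picture that a camera, given by its name, has taken for a name from the list of things; names that differ only in an ending like _2 or _b are one class to them, and where a whole thing is asked for, a point or a joint stands for the part that bears it (a point fixed in the world has none). Each returns a list of dicts, best first, with "confidence" (0 to 1); they miss things now and then, are a little off and sometimes report something else, mostly with a low value. They report only what shows in the picture. A call takes as long as a camera call.
- bot.cut_out(camera, query): "region" (384x512 bool, what is visible of it) and "xy" ([column, row] in pixels, amid what is visible of it).
The state is a dict: "clock": time; "joint_pos": joint angles; "qd": joint speeds; "tau": joint torques, N m; "eef_pos": TCP position; "orientation": TCP orientation; "contact_force": force on the tool from outside, world axes, zero at the start; "wrist_torque": the same for the moment, N m; "grip_width": opening from 0.0 (shut) to 1.0 (fully open).
Only numpy, scipy, OpenCV 4.12 (cv2) and the standard library are available. Lean on these libraries where they do the work, as an engineer would, in place of code of your own. Each camera call takes 0.05 s, during which the arm holds its last target.

## Working session

There is one attempt and no reset: what is moved stays moved. The work goes in short steps, Python scripts to look and compute and a tool call to move; the robot and the scene stay as the last step left them, time stands still between calls to the robot, and variables do not carry over. Pictures are saved under pics/ and viewed, and the job is handed in when it is done.

Besides the shell and the picture viewer there is one more tool, called after ">>>" by a JSON object that holds its "name" and its "arguments". step_arm: Moves the arm, as the interface text tells. Its arguments: {"type":"object","properties":{"targets":{"type":"string"},"force":{"type":"number"}},"required":["targets"]}

```bash
ls; mkdir -p pics
python3 - <<'E'
from rig import bot
import cv2,pickle,numpy as np
s=bot.read_state(); print(s)
for n in ["scene","top"]:
    c=bot.capture(n); pickle.dump(c,open(n+'.pkl','wb'))
    cv2.imwrite(f'pics/{n}0.png',cv2.resize(c['color'][:,:,::-1],(800,600)))
    print(n,c['K'],c['origin'],c['attitude'])
    for q in ["tripped_tip","tripped_unit","breaker_box","live_lever","spare_lever","tripped_lever"]:
        r=bot.cut_out(n,q); print(q,[(x['confidence'],x['xy'],x['region'].sum()) for x in r[:3]])
        pickle.dump(r,open(f'{n}_{q}.pkl','wb'))
E
```

```text
pics
{'clock': 0.0, 'joint_pos': array([ 7.53992192e+01,  1.83500279e+01,  8.97085221e+01, -1.28446493e-03,
        7.20452468e+01, -1.14823150e+00]), 'qd': array([ 0.11395966, -0.0510495 ,  0.01781123,  0.0339941 , -0.00579589,
       -0.01565911]), 'tau': array([-2.29922960e-03, -4.15519845e+01, -2.34158224e+01, -2.54657580e-04,
        8.46752257e-03,  2.76402773e-05]), 'eef_pos': array([133.66952787, 558.72960204, 230.48411104]), 'orientation': array([[ 9.72564528e-01, -4.36033809e-04,  2.32632861e-01],
       [-2.32633269e-01, -1.75846685e-03,  9.72562939e-01],
       [-1.49931476e-05, -9.99998359e-01, -1.81165846e-03]]), 'contact_force': array([-0.18677346, -0.65535237,  0.85786402]), 'wrist_torque': array([0.03203688, 0.0050556 , 0.01839225]), 'grip_width': 1.003038802118922}
scene [[438.61450201   0.         252.60256554]
 [  0.         438.61450201 192.53612193]
 [  0.           0.           1.        ]] [1004.53263602 -838.4284291   921.06503702] [[ 0.89501545  0.28011693 -0.34710497]
 [ 0.44565547 -0.59370717  0.67000224]
 [-0.01839974 -0.75435158 -0.65621273]]
tripped_tip
[... 289 characters left out ...]
]
tripped_lever [(0.67, [250.2, 207.8], np.int64(157))]
top [[364.1147455    0.         253.29810381]
 [  0.         364.1147455  190.63956032]
 [  0.           0.           1.        ]] [ 349.83248599  -19.21850071 1341.73015558] [[-1.95231682e-02 -9.84074976e-01  1.76678489e-01]
 [-9.99809306e-01  1.91373288e-02 -3.88773351e-03]
 [ 4.44666938e-04 -1.76720698e-01 -9.84260940e-01]]
tripped_tip [(0.63, [269.7, 181.6], np.int64(87))]
tripped_unit [(0.61, [271.2, 184.4], np.int64(658))]
breaker_box [(0.95, [261.6, 187.8], np.int64(2343))]
live_lever [(0.68, [358.0, 191.4], np.int64(272)), (0.62, [293.2, 183.7], np.int64(104))]
spare_lever [(0.54, [293.1, 184.0], np.int64(122))]
tripped_lever []
```

Run:
```python
import cv2,pickle
for n,(x,y,w,h) in dict(scene=(180,130,160,120),top=(200,120,160,120)).items():
    c=pickle.load(open(n+'.pkl','rb'))
    cv2.imwrite(f'pics/{n}c.png',cv2.resize(c['color'][y:y+h,x:x+w,::-1],(800,600),interpolation=cv2.INTER_CUBIC))
```

```text
(no output)
```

View pics/scene0.png

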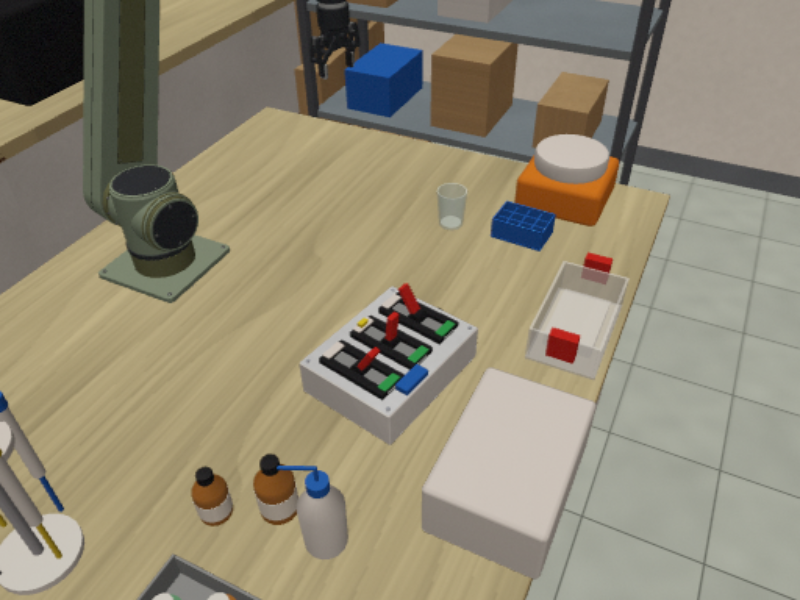

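View pics/top0.png

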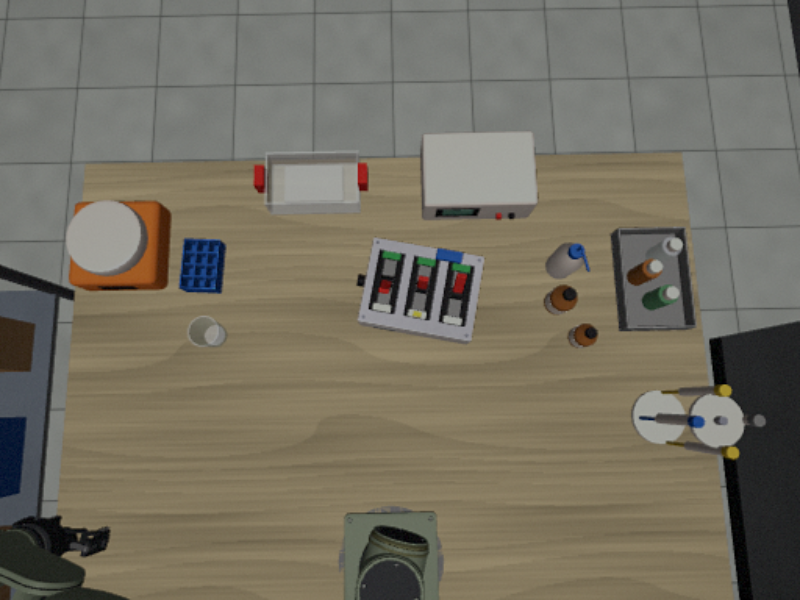

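```bash
ls pics
```

```text
scene0.png
scenec.png
top0.png
topc.png
```

View pics/scenec.png

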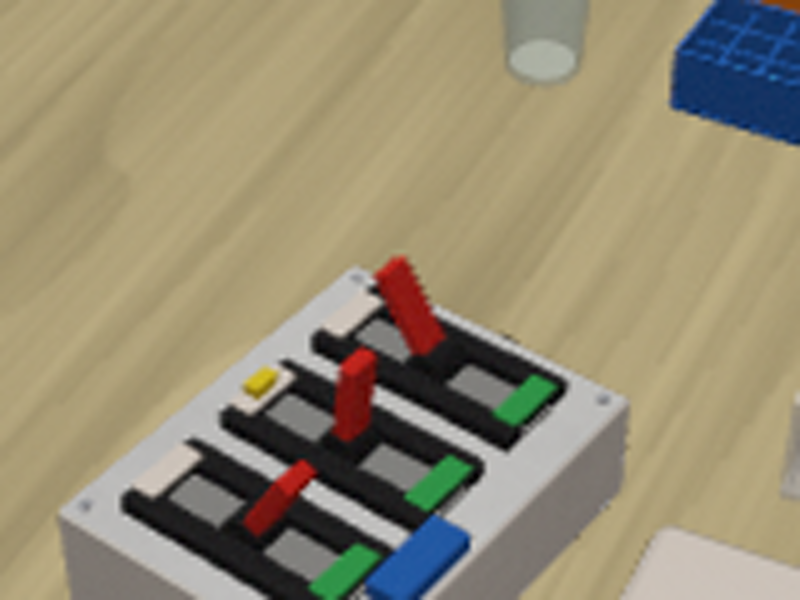

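View pics/topc.png

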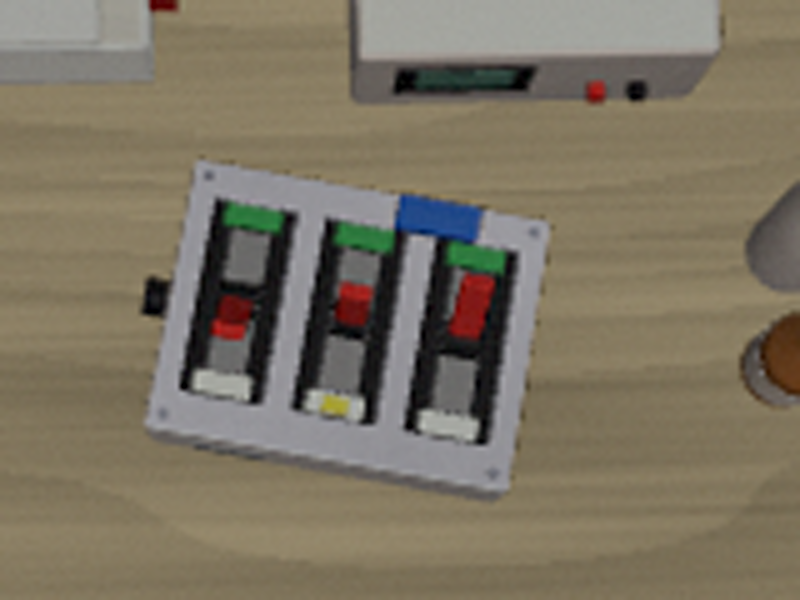

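```bash
cat > h.py <<'E'
import numpy as np,cv2,pickle
def ray(c,uv,z):
    K,o,R=c['K'],np.array(c['origin']),np.array(c['attitude'])
    d=R@np.array([(uv[0]-K[0,2])/K[0,0],(uv[1]-K[1,2])/K[1,1],1]); return o+d*(z-o[2])/d[2]
def cloud(c):
    K,o,R=c['K'],np.array(c['origin']),np.array(c['attitude']); Z=c['range_z']
    v,u=np.mgrid[:384,:512]; P=np.stack([(u-K[0,2])/K[0,0]*Z,(v-K[1,2])/K[1,1]*Z,Z],-1)
    P=P@R.T+o; P[Z==0]=np.nan; return P
E
python3 - <<'E'
from h import *
t=pickle.load(open('top.pkl','rb')); s=pickle.load(open('scene.pkl','rb'))
cs=[ray(t,(200+u/5-.4,120+v/5-.4),75)[:2] for u,v in [(202,160),(550,218),(505,490),(150,430)]]
for c in cs: print('top',c)
cs=np.array(cs); print(cs.mean(0), [np.linalg.norm(cs[i]-cs[i-1]) for i in range(4)])
for n,c in (('top',t),('scene',s)):
    P=cloud(c); col=c['color'].astype(int)
    m=(P[...,2]>68)&(P[...,2]<82)&(P[...,0]>350)&(P[...,0]<800)&(abs(P[...,1])<250)
    # box cut-out
    reg=pickle.load(open(n+'_breaker_box.pkl','rb'))[0]['region']
    reg=cv2.morphologyEx(reg.astype(np.uint8),cv2.MORPH_CLOSE,np.ones((25,25)))>0
    m&=reg
    p=P[m]; print(n,m.sum(),p[:,2].mean(),cv2.minAreaRect(p[:,:2].astype(np.float32)))
    red=(col[...,0]>110)&(col[...,1]<60)&(col[...,2]<60)&(P[...,2]>80)&(P[...,2]<170)&(P[...,0]<800)&(abs(P[...,1])<250)
    k,lab,st,ce=cv2.connectedComponentsWithStats(red.astype(np.uint8))
    for i in range(1,k):
        if st[i,4]>10:
            q=P[lab==i]; print(' red',ce[i],st[i,4],q.mean(0).round(1),'zmax',q[:,2].max(), 'top pts',q[q[:,2]>q[:,2].max()-6].mean(0).round(1))
    for nm,mm in (('green',(col[...,1]>col[...,0]+40)&(col[...,1]>col[...,2]+30)),('yellow',(col[...,0]>150)&(col[...,2]<80)&(col[...,1]>130))):
        mm=mm&reg
        k,lab,st,ce=cv2.connectedComponentsWithStats(mm.astype(np.uint8))
        for i in range(1,k):
            if st[i,4]>5: print(' ',nm,ce[i],st[i,4],ray(c,ce[i],87).round(1))
E
```

```text
top [721.06346407  20.90303215]
top [ 673.16991996 -227.88050933]
top [ 478.47271133 -187.33280016]
top [525.51287662  59.95007819]
[599.55474299 -83.59004979] [np.float64(199.4108925232926), np.float64(253.35161747815002), np.float64(198.87463328928064), np.float64(251.7172999105855)]
top 2326 75.23677301257467 ((599.9224853515625, -82.56210327148438), (260.43426513671875, 200.6765594482422), 78.3369140625)
 red [294.07246377 180.44927536] 69 [ 601.1 -164.   123.3] zmax 144.43313469646978 top pts [ 612.8 -166.2  140.8]
 red [270.42105263 177.89473684] 19 [606.6 -82.2 147. ] zmax 151.40967111072882 top pts [606.  -83.6 148.2]
 red [245.42105263 185.73684211] 19 [583.2   2.2 138. ] zmax 145.33329470501144 top pts [585.1   3.5 141.5]
  green [250.31914894 163.14893617] 47 [674.4 -15.5  87. ]
  green [272.60869565 167.06521739] 46 [658.6 -94.2  87. ]
  green [294.95833333 171.10416667] 48 [ 642.4 -172.8   87. ]
  yellow [266.27272727 200.54545455] 11 [539.1 -68.7  87. ]
scene 2688 75.40118784579394 ((601.2225952148438, -81.04598999023438), (264.2154846191406, 201.31153869628906), 78.57707977294922)
 red [261.2890625 190.9296875] 128 [599.1  -2.6 118.6] zmax 141.8644089051934 top pts [5.874e+02 3.000e-01 1.387e+02]
 red [249.64179104 207.56716418] 67 [606.2 -88.8 130.3] zmax 149.83638760918348 top pts [608.6 -84.1 147.2]
 red [235.31818182 228.59090909] 66 [ 606.7 -170.3  126.8] zmax 143.00009582582277 top pts [ 614.4 -167.3  139.6]
  green [284.515625 209.71875 ] 64 [675.6 -14.   87. ]
  green [267.28767123 226.15068493] 73 [659.5 -92.2  87. ]
  green [248.24358974 244.21794872] 78 [ 642.9 -171.5   87. ]
  yellow [231.52941176 205.58823529] 17 [534.7 -62.   87. ]
```

```bash
cat >> h.py <<'E'
def goal(p,az=-11.5,base=None):
    from rig import bot
    from scipy.spatial.transform import Rotation as Ro
    s=bot.read_state(); R=np.array(s['orientation']); e=np.array(s['eef_pos']) if base is None else np.array(base)
    a=np.radians(az); z=np.array([np.cos(a),np.sin(a),0]); y=np.array([0,0,-1.]); G=np.stack([np.cross(y,z),y,z],1)
    print('turn',(Ro.from_matrix(R.T@G).as_rotvec(degrees=True)/10).round(3),'shift',(R.T@(np.array(p)-e)/60).round(3))
def box():
    "position in box frame about nominal pivot"
    from rig import bot
    s=bot.read_state(); a=np.radians(-11.5); d=np.array(s['eef_pos'])-[598,-81,83]; f=s['contact_force']
    X=np.array([np.cos(a),np.sin(a),0]);Y=np.array([-np.sin(a),np.cos(a),0])
    print('t',s['clock'],'xyz',(d@X).round(2),(d@Y).round(2),(d[2]+83).round(2),'F',(f@X).round(2),(f@Y).round(2),f[2].round(2),'w',s['grip_width'])
E
python3 - <<'E'
from h import *
goal((606,-83,215),base=[133.774,559.237,231.338])
E
```

```text
turn [-1.000e-03  8.805e+00 -1.000e-03] shift [10.145  0.271 -8.58 ]
```

>>> {"name": "step_arm", "arguments": {"targets": "0 0.63 0 0.725 0.02 -0.613 0.47;0 1.26 0 1.45 0.04 -1.226 0.47;0 1.89 0 2.175 0.06 -1.839 0.47;0 2.52 0 2.9 0.08 -2.452 0.47;0 3.15 0 3.62 0.1 -3.064 0.47;0 3.77 0 4.35 0.12 -3.677 0.47;0 4.4 0 5.07 0.14 -4.29 0.47;0 5.03 0 5.8 0.16 -4.9 0.47;0 5.66 0 6.52 0.18 -5.52 0.47;0 6.29 0 7.25 0.2 -6.13 0.47;0 6.92 0 7.97 0.22 -6.74 0.47;0 7.55 0 8.7 0.24 -7.35 0.47;0 8.18 0 9.42 0.26 -7.97 0.47;0 8.805 0 10.145 0.27 -8.58 0.47;0 8.805 0 10.145 0.27 -8.58 0.47;0 8.805 0 10.145 0.27 -8.58 0.47;0 8.805 0 10.145 0.27 -8.58 0.47", "force": 40}}

```text
clock: 2.82
eef_pos: [605.3, -81.9, 215.3]
orientation: [[-0.198, -0.0, 0.98], [-0.98, 0.0, -0.198], [-0.0, -1.0, -0.0]]
contact_force: [0.2, -0.4, 0.1]
grip_width: 0.53
```

Run:
```python
from h import *
from rig import bot
box(); goal((606,-83,124))
c=bot.capture('scene');cv2.imwrite('pics/s1.png',cv2.resize(c['color'][90:250,160:360,::-1],(750,600),interpolation=cv2.INTER_CUBIC))
s=bot.read_state(); print(s['eef_pos'],s['joint_pos'],s['qd'].round(2))
```

```text
t 2.825 xyz 7.34 0.6 215.34 F 0.29 -0.33 0.08 w 0.5300945240769043
turn [ 0.002  0.009 -0.002] shift [0.017 1.522 0.015]
[605.41565507 -81.84405286 215.48835538] [-8.78598451e+00  2.21108254e+01  8.61786682e+01  1.70611216e-02
  7.17044862e+01  2.61184858e+00] [ 0.05  0.01 -0.28 -0.1   0.01  0.09]
```

View pics/s1.png

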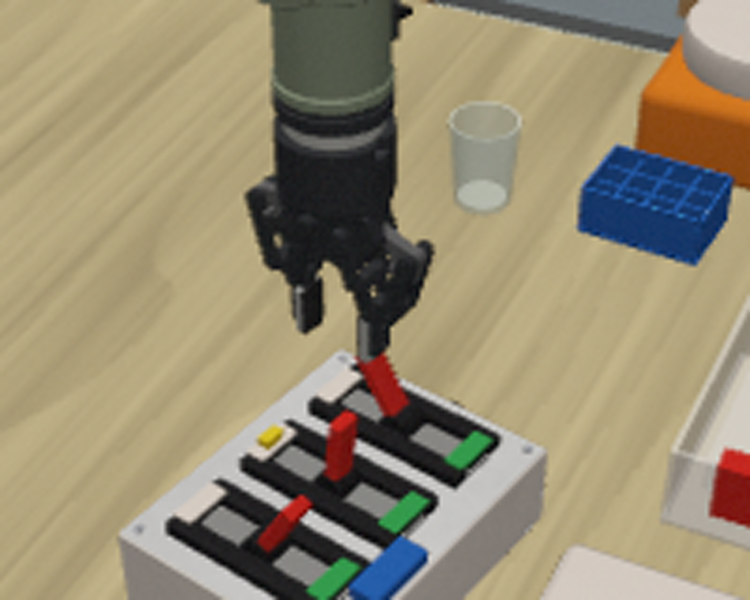

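>>> {"name": "step_arm", "arguments": {"targets": "0 0 0 0.017 0.5 0.01 0.47;0 0 0 0.017 1.0 0.01 0.47;0 0 0 0.017 1.4 0.01 0.47;0 0 0 0.017 1.62 0.01 0.47;0 0 0 0.017 1.62 0.01 0.47"}}

```text
clock: 3.5
eef_pos: [605.9, -83.5, 117.5]
orientation: [[-0.199, -0.001, 0.98], [-0.98, 0.0, -0.199], [-0.0, -1.0, -0.001]]
contact_force: [-0.3, -0.3, 0.1]
grip_width: 0.527
```

Run:
```python
from h import *
from rig import bot
box()
c=bot.capture('scene');cv2.imwrite('pics/s2.png',cv2.resize(c['color'][130:250,180:340,::-1],(800,600),interpolation=cv2.INTER_CUBIC))
```

```text
t 3.5 xyz 8.24 -0.91 117.54 F -0.26 -0.41 0.06 w 0.5269478360904385
```

View pics/s2.png

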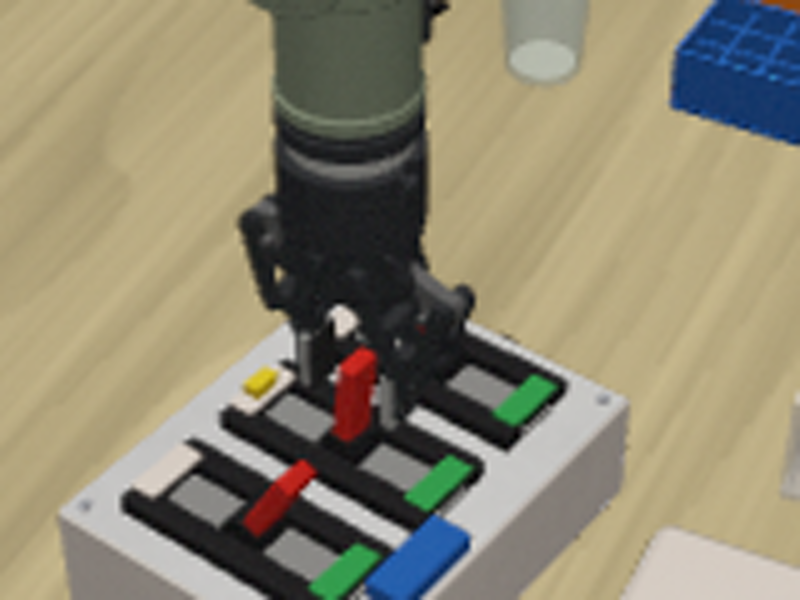

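Run:
```python
from h import *
from rig import bot
c=bot.capture('scene')
K,o,R=c['K'],np.array(c['origin']),np.array(c['attitude'])
def pr(p):
    q=R.T@(np.array(p)-o); q=K@q/q[2]; return ((q[0]-180)*5,(q[1]-130)*5)
a=np.radians(-11.5);X=np.array([np.cos(a),np.sin(a),0]);Y=np.array([-np.sin(a),np.cos(a),0])
T=np.array([605.9,-83.5,0])
for dx in (-22.5,22.5):
  for dy in (-11,11):
    for z in (118,125): print(dx,dy,z,pr(T+dx*X+dy*Y+[0,0,z]))
print('tip',pr((606,-83.5,148)))
P=cloud(c); m=(P[...,2]>100)&(P[...,2]<175)&(np.hypot(P[...,0]-606,P[...,1]+83)<70)
red=(c['color'][...,0]>100)&(c['color'][...,1]<60)
for nm,mm in (('fing',m&~red),('red',m&red)):
    p=(P[mm]-[598,-81,0]); q=np.stack([p@X,p@Y,p[:,2]],1)
    for r in q[np.argsort(q[:,2])][::4]: print(nm,r.round(0))
```

```text
-22.5 -11 118 (np.float64(306.9069362245192), np.float64(392.66980216980573))
-22.5 -11 125 (np.float64(306.4455376780551), np.float64(383.0922329602953))
-22.5 11 118 (np.float64(332.4939295515958), np.float64(370.445065367239))
-22.5 11 125 (np.float64(332.1368630748033), np.float64(360.88580300313583))
22.5 -11 118 (np.float64(373.2740989057018), np.float64(427.74312400340904))
22.5 -11 125 (np.float64(373.0693655425954), np.float64(418.12809547025563))
22.5 11 118 (np.float64(398.59361328755114), np.float64(404.7240340063963))
22.5 11 125 (np.float64(398.4912150643652), np.float64(395.124925311203))
tip (np.float64(351.5264929383551), np.float64(357.0982961655082))
fing [ 10.  12. 112.]
fing [ 38.  -7. 121.]
fing [-14.   8. 123.]
fing [-14.  12. 124.]
fing [-12.  -7. 125.]
fing [ 36. -12. 127.]
fing [-12. -11. 128.]
fing [  4. -10. 129.]
fing [-14.   0. 129.]
fing [-26.  -7. 131.]
fing [ 41.  -6. 132.]
fing [-13. -14. 133.]
fing [ 46.  -4. 133.]
fing [-12.   6. 134.]
fing [-13.  -1. 134.]
fing [ 45.   6. 136.]
fing [ 35. -12. 137.]
fing [  6. -12. 139.]
fing [-13.   7. 140.]
fing
[... 897 characters left out ...]

fing [ 42.  -3. 172.]
fing [-30.  -8. 173.]
fing [ 43. -12. 173.]
fing [ 58. -11. 173.]
fing [ 39. -12. 174.]
fing [-19. -12. 175.]
fing [-39. -13. 175.]
red [  6. -10. 101.]
red [  3. -10. 102.]
red [ 11.   2. 105.]
red [  4. -11. 107.]
red [ 10.  -5. 110.]
red [  6.  -9. 111.]
red [  4. -10. 114.]
red [ 12.  -3. 117.]
red [  6.  -9. 118.]
red [ 12.  -3. 121.]
red [  4. -10. 125.]
red [ 13.  -5. 127.]
red [ 12.  -8. 129.]
red [ 13.   9. 131.]
red [  9. -11. 132.]
red [  8. -11. 135.]
red [ 14.  -5. 138.]
red [ 11. -10. 139.]
red [ 14.   8. 142.]
red [ 13.  -4. 143.]
red [ 11.  -6. 144.]
red [  4.   7. 145.]
red [  5.  11. 146.]
red [  8.  -2. 146.]
red [  6.  -4. 147.]
red [ 16.   1. 148.]
```

>>> {"name": "step_arm", "arguments": {"targets": "0 0 0 0 0 -0.07 0.47;0 0 0 0 0 -0.14 0.47;0 0 0 0 0 -0.2 0.47;0 0 0 0 0 -0.23 0.47;0 0 0 0 0 -0.23 0.47"}}

```text
clock: 4.22
eef_pos: [592.8, -81.4, 118.0]
orientation: [[-0.199, 0.0, 0.98], [-0.98, 0.0, -0.199], [-0.0, -1.0, 0.0]]
contact_force: [0.6, -0.3, 0.0]
grip_width: 0.527
```

```bash
python3 -c "
from h import *;box()"
```

```text
t 4.225 xyz -5.06 -1.44 117.96 F 0.69 -0.19 0.01 w 0.5268133385557647
```

>>> {"name": "step_arm", "arguments": {"targets": "0 0 0 0 0 -0.04 0.47;0 0 0 0 0 -0.08 0.47;0 0 0 0 0 -0.12 0.47;0 0 0 0 0 -0.16 0.47;0 0 0 0 0 -0.16 0.47"}}

```text
clock: 4.85
eef_pos: [583.1, -79.4, 117.9]
orientation: [[-0.199, -0.0, 0.98], [-0.98, 0.0, -0.199], [-0.0, -1.0, -0.0]]
contact_force: [0.3, -0.2, -0.3]
grip_width: 0.528
```

```bash
python3 -c "
from h import *;box()"
```

```text
t 4.85 xyz -14.88 -1.41 117.88 F 0.32 -0.16 -0.3 w 0.5281941950656078
```

```bash
cat >> h.py <<'E'
def look(name):
    from rig import bot
    c=bot.capture('scene');cv2.imwrite(f'pics/{name}.png',cv2.resize(c['color'][170:230,210:290,::-1],(800,600),interpolation=cv2.INTER_CUBIC))
    a=np.radians(-11.5);X=np.array([np.cos(a),np.sin(a),0]);Y=np.array([-np.sin(a),np.cos(a),0])
    P=cloud(c)-[598,-81,0]; q=np.stack([P@X,P@Y,P[...,2]],-1)
    red=(c['color'][...,0]>90)&(c['color'][...,1]<70)&(c['color'][...,2]<70)&(abs(q[...,1])<22)&(q[...,2]>90)&(q[...,2]<155)&(abs(q[...,0])<60)
    p=q[red]; 
    # side face points (y<-7): centre line angle
    f=p[p[:,1]<-6]; k=np.polyfit(f[:,2]-83,f[:,0],1) if len(f)>5 else None
    print('red n',len(p),'tip',p[p[:,2]>p[:,2].max()-5].mean(0).round(1),'slope(rad)',None if k is None else np.arctan(k[0]),k)
E
python3 -c "
from h import *;box();look('s3')"
```

```text
t 4.85 xyz -14.88 -1.41 117.88 F 0.32 -0.16 -0.3 w 0.5281941950656078
red n 62 tip [  3.3  -7.  148.2] slope(rad) -0.032366975709481494 [-0.03237828  4.84054561]
```

View pics/s3.png

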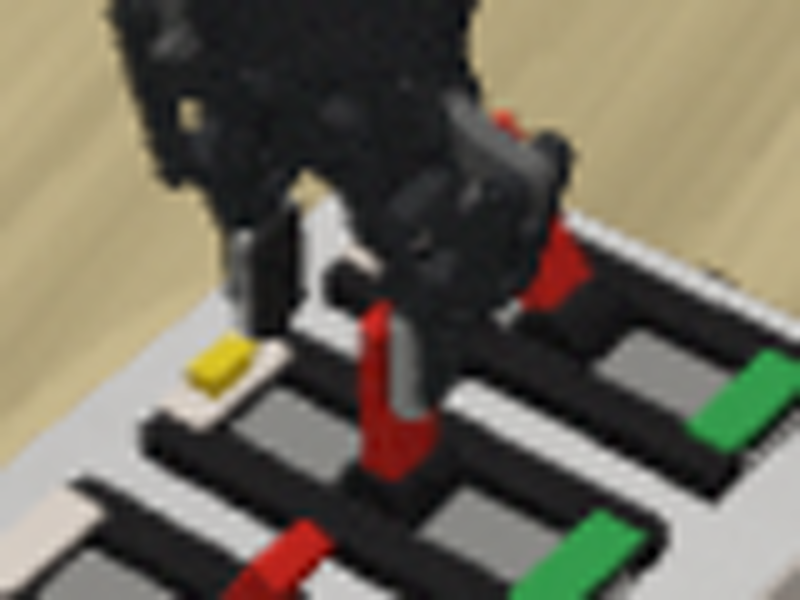

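>>> {"name": "step_arm", "arguments": {"targets": "0 0 0 0 0 -0.02 0.47;0 0 0 0 0 -0.04 0.47;0 0 0 0 0 -0.06 0.47;0 0 0 0 0 -0.08 0.47"}}

```text
clock: 5.4
eef_pos: [579.0, -78.6, 118.1]
orientation: [[-0.199, 0.001, 0.98], [-0.98, -0.0, -0.199], [-0.0, -1.0, 0.001]]
contact_force: [2.5, -0.1, 0.7]
grip_width: 0.531
```

```bash
python3 -c "
from h import *;box()"
```

```text
t 5.4 xyz -19.05 -1.43 118.14 F 2.49 0.38 0.7 w 0.5313085949636372
```

>>> {"name": "step_arm", "arguments": {"targets": "0 0 0 0 0 -0.015 0.47;0 0 0 0 0 -0.03 0.47"}}

```text
clock: 5.65
eef_pos: [577.5, -78.3, 118.1]
orientation: [[-0.199, 0.001, 0.98], [-0.98, -0.0, -0.199], [-0.0, -1.0, 0.001]]
contact_force: [3.8, -0.2, -0.1]
grip_width: 0.532
```

>>> {"name": "step_arm", "arguments": {"targets": "0 0 0 0 0 -0.015 0.47;0 0 0 0 0 -0.03 0.47"}}

```text
clock: 5.9
eef_pos: [575.9, -77.9, 118.1]
orientation: [[-0.199, 0.002, 0.98], [-0.98, -0.0, -0.199], [-0.0, -1.0, 0.002]]
contact_force: [4.6, -1.3, 1.7]
grip_width: 0.53
```

>>> {"name": "step_arm", "arguments": {"targets": "0 0 0 0 0 -0.01 0.47;0 0 0 0 0 -0.02 0.47"}}

```text
clock: 6.15
eef_pos: [574.3, -77.6, 118.1]
orientation: [[-0.199, 0.001, 0.98], [-0.98, -0.0, -0.199], [-0.0, -1.0, 0.001]]
contact_force: [4.9, -0.2, 1.4]
grip_width: 0.529
```

```bash
python3 -c "
from h import *;box();look('s4')"
```

```text
t 6.15 xyz -23.92 -1.39 118.06 F 4.89 0.77 1.42 w 0.5293058728631089
red n 82 tip [-11.2  -3.1 145.9] slope(rad) -0.209315937767721 [-0.21242741  4.17861028]
```

>>> {"name": "step_arm", "arguments": {"targets": "0 0 0 0 0 -0.01 0.47;0 0 0 0 0 -0.02 0.47"}}

```text
clock: 6.45
eef_pos: [572.9, -77.3, 118.0]
orientation: [[-0.199, 0.0, 0.98], [-0.98, 0.0, -0.199], [-0.0, -1.0, 0.0]]
contact_force: [3.5, -0.7, 0.8]
grip_width: 0.533
```

>>> {"name": "step_arm", "arguments": {"targets": "0 0 0 0 0 -0.01 0.47;0 0 0 0 0 -0.02 0.47"}}

```text
clock: 6.7
eef_pos: [571.6, -77.1, 117.9]
orientation: [[-0.199, -0.0, 0.98], [-0.98, 0.0, -0.199], [-0.0, -1.0, -0.0]]
contact_force: [3.9, -0.2, 1.3]
grip_width: 0.531
```

>>> {"name": "step_arm", "arguments": {"targets": "0 0 0 0 0 -0.01 0.47;0 0 0 0 0 -0.02 0.47"}}

```text
clock: 6.95
eef_pos: [570.3, -76.8, 117.7]
orientation: [[-0.199, -0.0, 0.98], [-0.98, 0.0, -0.199], [-0.0, -1.0, -0.0]]
contact_force: [4.3, -1.1, 0.1]
grip_width: 0.532
```

>>> {"name": "step_arm", "arguments": {"targets": "0 0 0 0 0 -0.01 0.47;0 0 0 0 0 -0.02 0.47"}}

```text
clock: 7.2
eef_pos: [569.5, -76.7, 117.7]
orientation: [[-0.199, 0.0, 0.98], [-0.98, 0.0, -0.199], [-0.0, -1.0, 0.0]]
contact_force: [4.8, -1.7, -0.7]
grip_width: 0.529
```

>>> {"name": "step_arm", "arguments": {"targets": "0 0 0 0 0 -0.01 0.47;0 0 0 0 0 -0.02 0.47"}}

```text
clock: 7.45
eef_pos: [569.2, -76.6, 118.0]
orientation: [[-0.199, 0.002, 0.98], [-0.98, -0.0, -0.199], [-0.0, -1.0, 0.002]]
contact_force: [6.1, -2.0, 0.2]
grip_width: 0.529
```

>>> {"name": "step_arm", "arguments": {"targets": "0 0 0 0 0 -0.01 0.47;0 0 0 0 0 -0.02 0.47"}}

```text
clock: 7.7
eef_pos: [568.8, -76.5, 118.2]
orientation: [[-0.199, 0.004, 0.98], [-0.98, -0.001, -0.199], [-0.0, -1.0, 0.004]]
contact_force: [8.4, -1.4, -1.4]
grip_width: 0.529
```

```bash
python3 -c "
from h import *;box();look('s5')"
```

```text
t 7.7 xyz -29.49 -1.42 118.21 F 8.55 0.31 -1.37 w 0.5285754969790002
red n 92 tip [-17.6  -4.3 143. ] slope(rad) -0.35072686953623994 [-0.36585244  5.3763638 ]
```

View pics/s5.png

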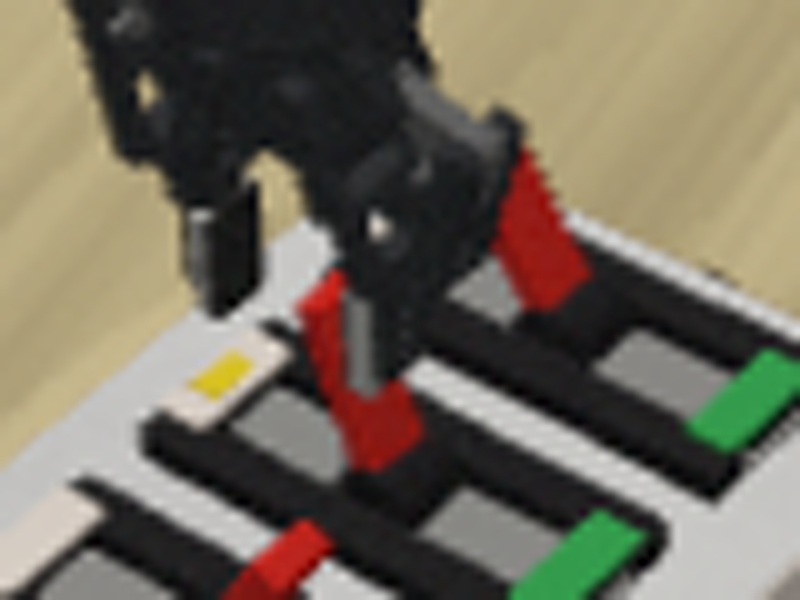

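>>> {"name": "step_arm", "arguments": {"targets": "0 0 0 0 0 0.1 0.47;0 0 0 0 0 0.2 0.47;0 0 0 0 0 0.3 0.47;0 0 0 0 0 0.4 0.47;0 0 0 0 0 0.45 0.47;0 0 0 0 0 0.5 0.47;0 0 0 0 0 0.55 0.47;0 0 0 0 0 0.6 0.47;0 0 0 0 0 0.65 0.47;0 0 0 0 0 0.7 0.47;0 0 0 0 0 0.75 0.47;0 0 0 0 0 0.8 0.47;0 0 0 0 0 0.84 0.47"}}

```text
clock: 9.38
eef_pos: [616.3, -86.2, 117.8]
orientation: [[-0.199, -0.001, 0.98], [-0.98, 0.0, -0.199], [-0.0, -1.0, -0.001]]
contact_force: [-1.8, 1.2, 2.3]
grip_width: 0.532
```

```bash
python3 -c "
from h import *;box();look('s6')"
```

```text
t 9.375 xyz 18.95 -1.42 117.83 F -2.04 0.77 2.26 w 0.5320129994635933
red n 129 tip [  4.9  -1.  147.7] slope(rad) 0.02547365409369155 [0.02547917 4.30337547]
```

View pics/s6.png

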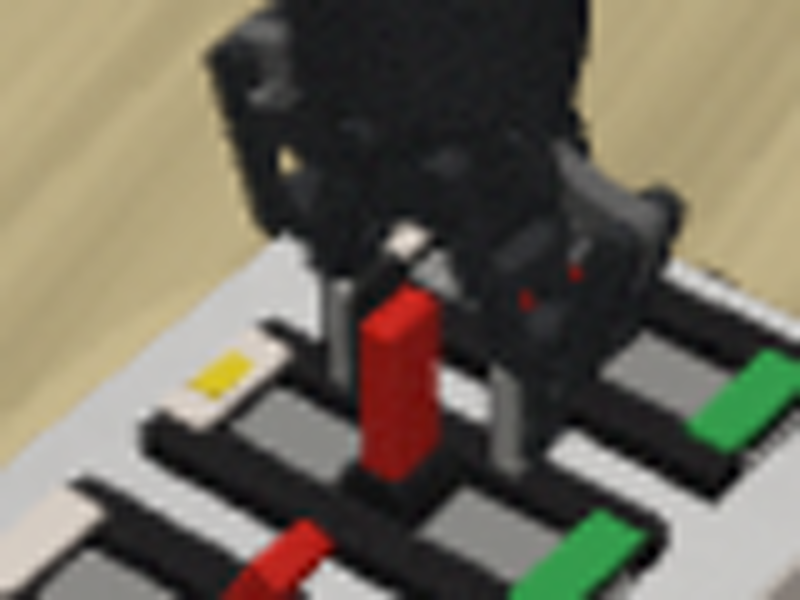

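>>> {"name": "step_arm", "arguments": {"targets": "0 0 0 0 0 0.03 0.47;0 0 0 0 0 0.06 0.47;0 0 0 0 0 0.09 0.47;0 0 0 0 0 0.12 0.47"}}

```text
clock: 9.93
eef_pos: [623.6, -87.6, 117.9]
orientation: [[-0.199, 0.0, 0.98], [-0.98, 0.0, -0.199], [-0.0, -1.0, 0.0]]
contact_force: [-2.3, -0.2, 1.7]
grip_width: 0.534
```

>>> {"name": "step_arm", "arguments": {"targets": "0 0 0 0 0 0.03 0.47;0 0 0 0 0 0.06 0.47;0 0 0 0 0 0.09 0.47;0 0 0 0 0 0.12 0.47"}}

```text
clock: 10.42
eef_pos: [630.6, -89.1, 117.7]
orientation: [[-0.199, -0.0, 0.98], [-0.98, 0.0, -0.199], [-0.0, -1.0, -0.0]]
contact_force: [-1.9, -0.2, 0.8]
grip_width: 0.526
```

```bash
python3 -c "
from h import *;box();look('s7')"
```

```text
t 10.425 xyz 33.52 -1.43 117.73 F -1.87 -0.56 0.76 w 0.5263163766406778
red n 89 tip [ 27.6   0.2 142.4] slope(rad) 0.3919881974304114 [0.41338095 3.66333792]
```

Past the latch point with low force; continue by feel to the on stop.

>>> {"name": "step_arm", "arguments": {"targets": "0 0 0 0 0 0.02 0.47;0 0 0 0 0 0.04 0.47;0 0 0 0 0 0.06 0.47"}}

```text
clock: 10.85
eef_pos: [634.1, -89.8, 117.9]
orientation: [[-0.199, 0.0, 0.98], [-0.98, 0.0, -0.199], [-0.0, -1.0, 0.0]]
contact_force: [-2.1, 0.4, -0.1]
grip_width: 0.532
```

>>> {"name": "step_arm", "arguments": {"targets": "0 0 0 0 0 0.01 0.47;0 0 0 0 0 0.02 0.47"}}

```text
clock: 11.1
eef_pos: [635.2, -90.0, 117.9]
orientation: [[-0.199, 0.0, 0.98], [-0.98, 0.0, -0.199], [-0.0, -1.0, 0.0]]
contact_force: [-1.4, 0.9, 0.1]
grip_width: 0.534
```

>>> {"name": "step_arm", "arguments": {"targets": "0 0 0 0 0 0.01 0.47;0 0 0 0 0 0.02 0.47"}}

```text
clock: 11.35
eef_pos: [636.4, -90.3, 117.9]
orientation: [[-0.199, 0.0, 0.98], [-0.98, 0.0, -0.199], [-0.0, -1.0, 0.0]]
contact_force: [-1.4, 0.7, 0.1]
grip_width: 0.533
```

```bash
python3 -c "
from h import *;box();look('s8')"
```

```text
t 11.35 xyz 39.51 -1.43 117.92 F -1.53 0.44 0.13 w 0.5329755374280696
red n 80 tip [ 34.1  -0.7 138.9] slope(rad) 0.5381275289593822 [0.59688719 2.32556138]
```

>>> {"name": "step_arm", "arguments": {"targets": "0 0 0 0 0 0.01 0.47;0 0 0 0 0 0.02 0.47"}}

```text
clock: 11.65
eef_pos: [636.8, -90.3, 117.8]
orientation: [[-0.199, -0.002, 0.98], [-0.98, 0.0, -0.199], [-0.0, -1.0, -0.002]]
contact_force: [-5.7, 0.5, 0.9]
grip_width: 0.526
```

>>> {"name": "step_arm", "arguments": {"targets": "0 0 0 0 0 0.01 0.47;0 0 0 0 0 0.02 0.47"}}

```text
clock: 11.9
eef_pos: [636.9, -90.4, 117.6]
orientation: [[-0.199, -0.004, 0.98], [-0.98, 0.001, -0.199], [-0.0, -1.0, -0.005]]
contact_force: [-7.2, 2.1, 2.9]
grip_width: 0.527
```

```bash
python3 -c "
from h import *;box();look('s9')"
```

```text
t 11.9 xyz 40.0 -1.41 117.59 F -7.51 0.59 2.87 w 0.5267278658874429
red n 79 tip [ 34.5  -1.4 138.8] slope(rad) 0.5426518600511403 [0.60304009 2.13545023]
```

View pics/s9.png

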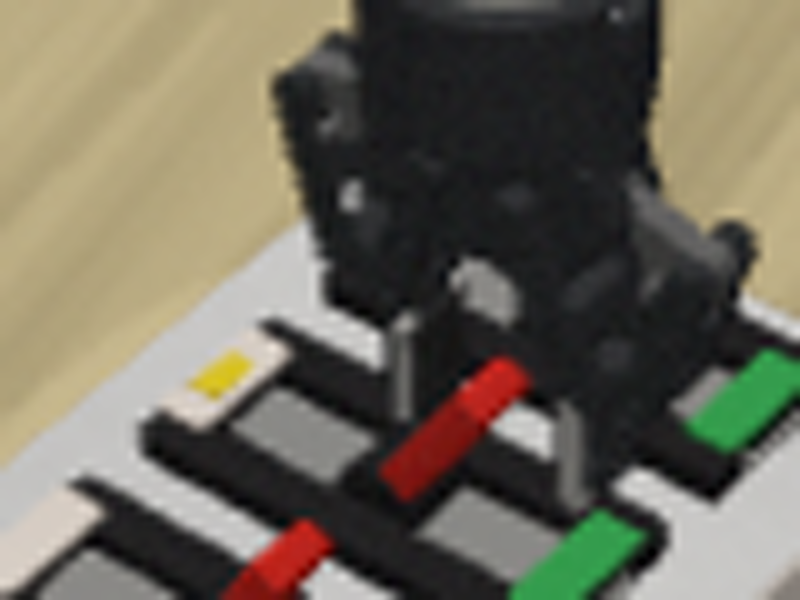

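>>> {"name": "step_arm", "arguments": {"targets": "0 0 0 0 0 -0.08 0.47;0 0 0 0 0 -0.16 0.47;0 0 0 0 0 -0.17 0.47;0 0 0 0 -0.4 -0.17 0.47;0 0 0 0 -0.9 -0.17 0.47;0 0 0 0 -1.5 -0.17 0.47;0 0 0 0 -2.2 -0.17 0.47;0 0 0 0 -2.2 -0.17 0.47;0 0 0 0 -2.2 -0.17 0.47"}}

```text
clock: 13.08
eef_pos: [628.6, -88.7, 249.4]
orientation: [[-0.199, -0.0, 0.98], [-0.98, 0.0, -0.199], [-0.0, -1.0, -0.0]]
contact_force: [-0.0, -0.2, -0.0]
grip_width: 0.531
```

Run:
```python
from h import *
from rig import bot
box();look('s10')
c=bot.capture('scene');cv2.imwrite('pics/s11.png',cv2.resize(c['color'][110:260,170:370,::-1],(800,600),interpolation=cv2.INTER_CUBIC))
```

```text
t 13.075 xyz 31.48 -1.47 249.38 F 0.01 -0.16 -0.03 w 0.5306275606337868
red n 77 tip [ 35.   -1.1 139.2] slope(rad) 0.572894861214438 [0.64506034 0.8052695 ]
```

View pics/s11.png

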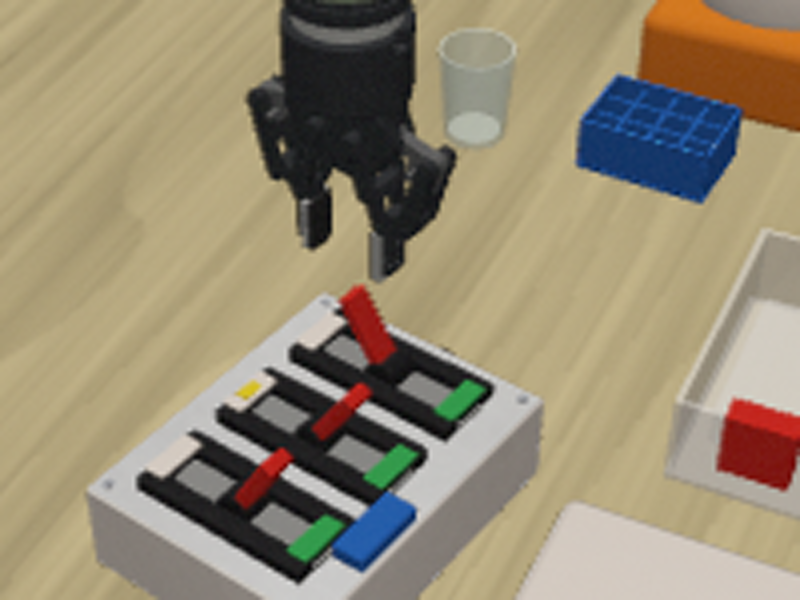

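The middle lever (about 342,412 in the crop) is fully on and the tab is sunk (250,388). The spare lever (367,325) is still off and the live lever (263,478) still on. The gripper is clear of everything.

```bash
python3 -c "
from rig import bot
bot.close_job()"
```

```text
the job is handed in; nothing more can be done
```

I reset the tripped breaker, which was the middle one, and handed the job in at about 13 s; no verdict is reported.

- **Off:** I straddled the lever with the half-open gripper and pressed it towards the robot in steps of about 0.6 mm. At about -0.35 rad it stalled on its stop, with the force rising from about 5 N to 8.5 N. The yellow tab sank.
- **On:** I pushed it the other way past the latch point at about 2 N. It met the on stop at about 0.55 rad with about 7.5 N, and then I backed off and lifted clear.
- **Last checks:** The camera put the lever at about 0.54 to 0.57 rad with the tab still down. By eye, the live lever was still on, the spare still off, and the timer, beaker and tip box had not moved. The other bottles were not in the last close-up picture, but the arm never went near them. The wrist force was about 0, with the gripper about 110 mm above the levers.

No check failed or disagreed. The highest force I saw on the lever was 8.5 N against the 18 N limit, though I only read the force between moves.

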